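# Centre the lino block on the printing bed

## Task

Pick the ink roller out of the channel of the printing bed and set it gently down, the way up it lies, in the inked tray beside the bed. Then knock the lino block along the channel with light taps on its left end until its centre is about a centimetre past the bed's centre mark, and tap it back from its right end, and so on from alternate ends, until its centre line meets the mark; leave the other things where they are.

Things in the scene. Friction and masses are not known exactly. Their poses are not given: they have to be found in the camera images.
- mark (a point): Middle of the bed's centre mark, a thin black line across channel and rail tops; on the channel floor, 20 mm above the table. The bed: fixed plate 164 mm (x) by 420 mm (y), a steel rail along each long side. The channel runs along y, open at both ends, 116 mm wide; rails 16 mm above its floor. z up; +y points to the robot's left, where the block starts
- block_mid (a point): Centre (half-way up) of the lino block: loose plywood with a grey top, 110 mm (x, across the channel), 120 mm (y, along it), 30 mm tall, 0.3 to 0.55 kg, in the channel left of the mark; its end faces are 60 mm from this point along y. Too wide to grasp; 3 mm play to either rail; stays where it is left. Black ticks at the rims of its top show its centre line
- roller_grip (a point): Grasp point on the ink roller: on the axis of its wooden handle, 30 mm above what it stands on. Handle 26 mm thick, along x from 80 mm behind (-x) to 32 mm ahead; black rubber roller (40 mm thick, in an 80 mm wide fork) 85 mm ahead, its front 105 mm ahead. One rigid piece, 0.3 kg; stands level on the rubber and a foot 58 mm behind. Starts in the channel, handle to the right. z up
- tray_floor (a point): Middle of the floor of the ink tray: fixed white open tray with a black inked floor, 160 mm (its x) by 250 mm (its y), floor 6 mm above the table, walls 18 mm tall and 6 mm thick; right of the bed and nearest to it (a second such tray stands farther off). z up, +y to the robot's left
- ink_bottle: Bystander, not to be moved: black ink bottle standing upright, 66 mm across, 190 mm tall; origin at the centre of its base
- tape: Bystander, not to be moved: roll of tape lying flat, 90 mm across, 25 mm tall; origin at the centre of its underside
- pencil_pot: Bystander, not to be moved: dark round pot of pencils, 80 mm across, 170 mm tall with the pencils; origin at the centre of its base
- spare_block: Bystander, not to be moved: another, spare lino block off the bed, 90 x 120 x 30 mm tall; origin at the centre of its underside
- palette_knife: Bystander, not to be moved: flat palette knife lying on the table, about 0.25 m long; origin at the middle of its underside
- mannequin: Bystander, not to be moved: wooden artist's figure on a round foot, 90 mm across, 215 mm tall; origin at the centre of its foot
- tray: The ink tray itself; origin under its middle, on the table
- block: The lino block itself; origin at the centre of its underside
- roller: The ink roller itself; origin on what it stands on, 20 mm ahead of the grasp point along x
Things that resemble listed ones, but are neither listed nor needed, are in the scene too. What is shaped like the roller but turquoise is not meant.

How it is judged:
On the way, in this order (a step that is already met when the one before it is completed fails the run):
1. the roller stands released and at rest in the ink tray (x of roller_grip in the frame of tray_floor between -0.06 and 0.06 m and y of roller_grip in the frame of tray_floor between -0.08 and 0.08 m and z of roller_grip in the frame of tray_floor below 0.04 m and angle between roller_grip's own z axis and vertical below 0.15 rad and linear speed of roller below 0.02 m/s and contact force between the fingers and roller below 0.1 N), for 0.2 s.
2. the block's centre has been knocked past the mark, more than 5 mm to the right of it (y of block_mid in the frame of mark between -0.06 and -0.005 m), for 0.1 s.
At the end, for the whole second after the job is handed in: The roller stands level, released and at rest on the floor of the ink tray (its grip point within 60 mm along x and 80 mm along y of the tray's middle), and the block lies flat in the channel at rest with its centre within 4 mm of the mark along the channel (all of step 1 and y of block_mid in the frame of mark between -0.004 and 0.004 m and x of block_mid in the frame of mark between -0.006 and 0.006 m and z of block_mid in the frame of mark below 0.018 m and linear speed of block below 0.01 m/s); the robot touches nothing.
It fails at once if the block is struck or pressed harder than 25 N by the robot (contact force between the arm and block above 25 N).
It fails at once if the block is struck or pressed harder than 25 N by the fingers (contact force between the fingers and block above 25 N).
It fails at once if the roller is dropped or slammed into the tray (over 60 N) (contact force between roller and tray above 60 N).
It fails at once if a bystander is moved more than 30 mm (distance of any of ink_bottle, tape, pencil_pot, spare_block, palette_knife, mannequin from where it was at the start of the episode above 0.03 m).
It also fails if it takes over 70 s, if anything falls off the work surface, if the arm or the gripper's body presses on something with over 40 N, if the wrist force passes 120 N, or if a joint passes its speed limit or range.

## Robot

A 6-joint arm with a two-finger parallel gripper is mounted at the origin on the work surface. World frame = base frame: x ahead of the robot, y to its left, z up, the work surface at z = 0. Lengths are in m, angles in rad, forces in N, time in s.
With the tool pointing down it reaches from about 0.35 to 0.875 m from the base axis. Payload 4.2 kg.
Tool frame: the origin (TCP) lies at the very end of the fingers, on their centre line; the grasp point (between the pads) lies 19 mm behind it; z points along the fingers, y is the line along which they close (so a half turn about z gives the same grasp; the last joint's range is limited). The gripper opens to 85 mm and grips with 20 to 120 N. Pads are 22 mm wide; open, the fingers measure 114 mm over their backs; the gripper's body (76 mm by 85 mm) begins 54 mm behind the grasp point. The pads swing forward as they close: fully open they stand 13 mm farther back than shut.
Start: joints at [1.433, 0.385, 0.008, 0, -1.194, -0.259], TCP at [0.242, 0.576, 0.231] pointing down, gripper open.
Joint ranges: [-3.14, 3.14], [-1.21, 2.06], [-1.07, 1.41], [-3.16, 2.05], [-2.99, -0.16], [-3.1, 3.1]. Speed limits (rad/s): [2.79, 2.79, 3.14, 3.14, 3.14, 3.14].

## Interface

Orientations are given as a 3x3 rotation matrix whose columns are the frame's x, y, z axes.
In Python, from station import robot gives the robot as it stands.
- The arm moves only by the tool move_arm, never from a script. Its argument "moves" is a list of rows, each a list of 2 entries, a list of its own where there are three numbers: the shift along the tool's x, y, z in mm, then the turn, a rotation vector about the tool's x, y, z in degrees. In form: [[[tx, ty, tz], [wx, wy, wz]], ...]. A call has 1 to 8 rows; each row is the pose to reach, as a shift and turn from the pose commanded when the call began, along the tool's axes at that moment; what a row does not reach only later rows make up. A row lasts 1/8 s, in which the tool goes at most 62.5 mm and 10.7 degrees, less where a joint would pass 70% of its speed; a pose out of reach is approached as far as the arm can. A call with a gripper value outside its range is refused whole. "fingers" is the finger opening in mm, from 0 to 85.4, set as the call begins (left out, the last holds). The fingers move at their own pace and stop on an object; "newtons" is the grip in N (left out, the last holds). Time passes only in rows, so rows that repeat a pose let the fingers close. It gives the time, the measured TCP pose, the force, the opening and the grip force at its end, in the units of the state.
- robot.sense(): the state, without advancing time (a new reading comes with each control period).
- robot.snapshot(name): name is "side" or "top" or "wrist"; returns (picture, depth): 420x560x3 uint8, red, green, blue; 420x560 float32, m along the optical axis (not along the pixel's ray), 0 where there is no reading.
- robot.calibration(name): a dict with "vertical_fov" (degrees; the focal length in pixels is half the picture's height over the tangent of half this angle, whatever the lens; pixels are square), "cx", "cy" (the principal point, pixels), "rvec" (rotation vector, rad) and "tvec" (3), from world to camera coordinates, as OpenCV has them; the wrist camera has in their place "hand_eye" (4x4, takes a point from camera to tool coordinates, whose origin is the TCP and whose axes are the flange's). Camera axes: x right, y down, z forward; pixel columns grow to the right and rows downward; lengths in m; the calibration is good to about 2 mm. A picture is of the moment at which its call begins: read the wrist's pose just before it. calibration takes no time and is no camera call.
- robot.job_done(): hands the job in; it is judged then, once.
The state is a dict: "t": time; "joints": joint angles; "qvel": joint speeds; "joint_efforts": joint torques, N m; "tcp_pos": TCP position; "orientation": TCP orientation; "ft_force": force on the tool from outside, world axes, zero at the start; "wrist_torque": the same for the moment, N m; "finger_gap": opening from 0.0 (shut) to 1.0 (fully open); "gripper_force": force on a finger pad.
Only numpy, scipy, OpenCV 4.12 (cv2) and the standard library are available. Lean on these libraries where they do the work, as an engineer would, in place of code of your own. Each camera call takes 0.05 s, during which the arm holds its last target. There are 200 camera calls.

## Working session

There is one attempt and no reset: what is moved stays moved. The work goes in short steps, Python scripts to look and compute and a tool call to move; the robot and the scene stay as the last step left them, time stands still between calls to the robot, and variables do not carry over. Pictures are saved under pics/ and viewed, at most 10 in all, crops included, and the job is handed in when it is done.

Besides the shell and the picture viewer there is one more tool, called after ">>>" as name([rows], argument=value, ...), one row to a line, values as JSON. move_arm: Moves the arm, as the interface text tells. Its arguments: {"type":"object","properties":{"moves":{"type":"array"},"fingers":{"type":"number"},"newtons":{"type":"number"}},"required":["moves"]}

```bash
mkdir -p pics; cat > h.py <<'E'
import numpy as np, cv2
from station import robot
def snap(n,f=None):
    s=robot.sense(); p,d=robot.snapshot(n); 
    if f: cv2.imwrite('pics/'+f,cv2.cvtColor(p,cv2.COLOR_RGB2BGR))
    return s,p,d
def world(n,s,d,u,v,z=None,depth=None):
    c=robot.calibration(n); f=210/np.tan(np.radians(c['vertical_fov'])/2)
    r=np.array([(u-c['cx'])/f,(v-c['cy'])/f,1.])
    if 'hand_eye' in c:
        H=np.array(c['hand_eye']);T=np.eye(4);T[:3,:3]=s['orientation'];T[:3,3]=s['tcp_pos'];M=T@H
        R=M[:3,:3];o=M[:3,3]
    else:
        Rc=cv2.Rodrigues(np.array(c['rvec'],float))[0];R=Rc.T;o=-R@np.array(c['tvec'],float).ravel()
    w=R@r
    k=(z-o[2])/w[2] if z is not None else (depth if depth else d[int(round(v)),int(round(u))])
    return o+k*w
E
python3 - <<'E'
from h import *
s,p,d=snap('top','top.png'); np.save('topd.npy',d); snap('side','side.png')
print(s); print(robot.calibration('top'),robot.calibration('wrist'))
E
```

```text
{'t': 0.0, 'joints': array([ 1.43259014e+00,  3.85563158e-01,  6.63567331e-03, -4.58441474e-04,
       -1.19399578e+00, -2.58629913e-01]), 'qvel': array([ 0.00023174,  0.00012851, -0.00200718,  0.00106517,  0.00077914,
        0.00026856]), 'joint_efforts': array([-9.46954460e-04, -3.92288840e+01,  1.88403922e+01,  4.18649286e+00,
       -4.63301971e-03,  1.03801221e-05]), 'tcp_pos': array([0.24131561, 0.57591245, 0.23022747]), 'orientation': array([[ 9.22223126e-01, -3.86657464e-01, -7.15230701e-04],
       [-3.86658103e-01, -9.22220861e-01, -2.04788734e-03],
       [ 1.32230254e-04,  2.16515881e-03, -9.99997647e-01]]), 'ft_force': array([ 0.05587358, -0.41052017, -0.05895619]), 'wrist_torque': array([ 0.08216046, -0.01702545,  0.00790391]), 'gripper_force': 0.0, 'finger_gap': 0.9942700142283714}
{'vertical_fov': 44.423445008933726, 'cx': 275.5410011261225, 'cy': 210.13452556277477, 'rvec': array([ 2.1422744 , -2.11615011,  0.2113064 ]), 'tvec': array([0.0315238 , 0.494232  , 1.46990132])} {'vertical_fov': 71.35539423756721, 'cx': 275.66479343941, 'cy': 207.15781035404027, 'hand_eye': array([[ 5.00007210e-04, -9.58620782e-01, -2.84685698e-01,
         7.35221432e-02],
       [ 9.99998828e-01,  8.91189653e-04, -1.24455250e-03,
         5.46368588e-04],
       [ 1.44676284e-03, -2.84684743e-01,  9.58620104e-01,
        -1.42234088e-01],
       [ 0.00000000e+00,  0.00000000e+00,  0.00000000e+00,
         1.00000000e+00]])}
```

View pics/top.png

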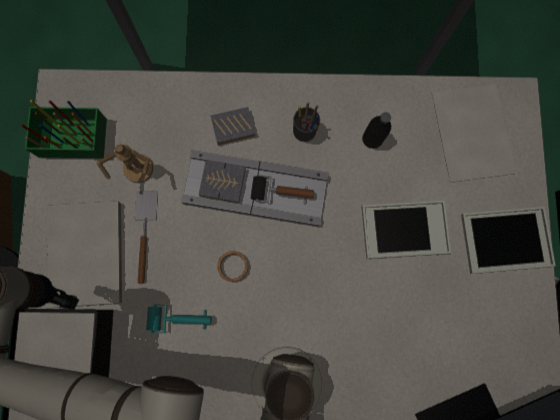

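View pics/side.png

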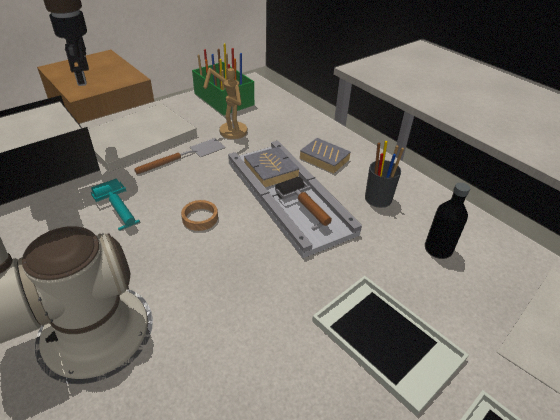

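The top view shows the bed at about (255,188), the block at (222,180), and a wooden-handled roller with its head at (259,188) and handle at (295,192). The turquoise look-alike is at (180,318). There are two trays, at (405,230) and (507,240); the nearer to the bed is (405,230). The roller meant is the one in the channel with the black rubber. One enlarged crop should confirm that.

```bash
python3 - <<'E'
from h import *
p=cv2.imread('pics/top.png')
a=cv2.resize(p[140:240,170:345],None,fx=4.5,fy=4.5,interpolation=cv2.INTER_CUBIC)
cv2.imwrite('pics/c1.png',cv2.convertScaleAbs(a,alpha=1.5,beta=20))
a=cv2.resize(p[190:280,350:560],None,fx=3.8,fy=3.8,interpolation=cv2.INTER_CUBIC)
cv2.imwrite('pics/c2.png',cv2.convertScaleAbs(a,alpha=1.3,beta=20))
E
```

```text
(no output)
```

View pics/c1.png

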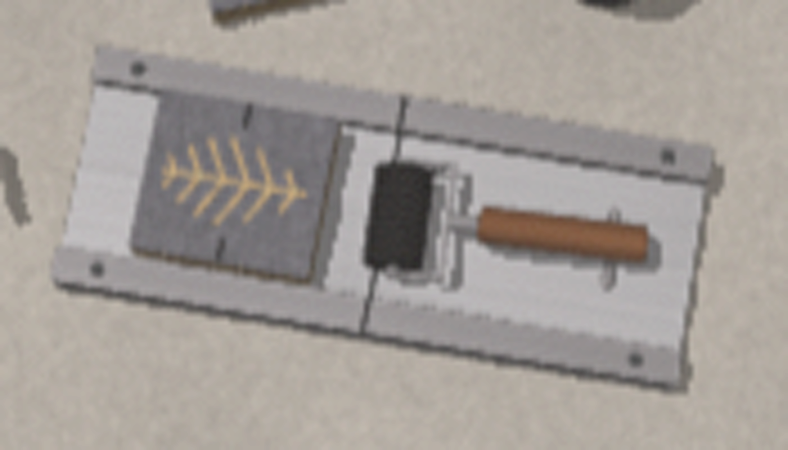

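View pics/c2.png

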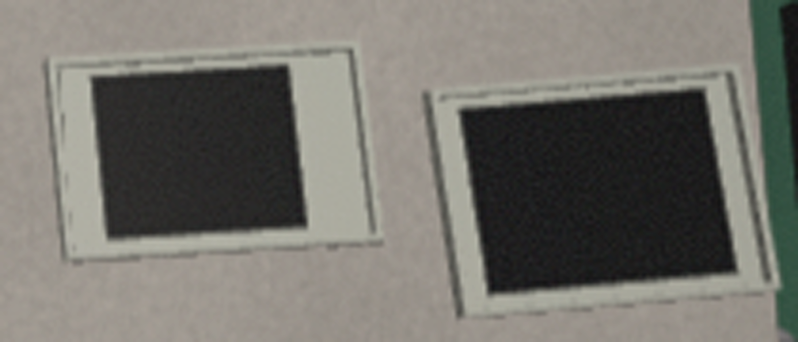

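The crop confirms a black rubber head at crop (400,215) and a wooden handle from (480,222) to (648,243), inside the channel. The mark runs (404,97)–(362,333), the block's ticks are at (248,115) and (220,250), and the nearer tray is the left one in the second crop.

```bash
python3 - <<'E'
from h import *
np.set_printoptions(precision=4,suppress=True)
d=np.load('topd.npy')
W=lambda u,v,z,k: world('top',None,d,*((170+u/4.5,140+v/4.5) if k==1 else (350+u/3.8,190+v/3.8)),z=z)
for n,u,v,z,k in [('bTL',97,45,.036,1),('bTR',718,150,.036,1),('bBR',685,380,.036,1),('bBL',55,277,.036,1),('m1',404,97,.036,1),('m2',362,333,.036,1),('t1',248,115,.05,1),('t2',220,250,.05,1),('hf',481,222,.058,1),('hb',648,243,.058,1),('rub',400,216,.06,1),('tTL',48,58,.02,2),('tTR',355,45,.02,2),('tBR',381,242,.02,2),('tBL',66,261,.02,2)]:
    print(n,W(u,v,z,k)[:2])
for u,v in [(300,190),(405,230),(222,190),(320,215),(345,225)]: print(u,v,world('top',None,d,u,v), d[v,u])
E
```

```text
bTL [0.6774 0.2937]
bTR [ 0.6106 -0.1239]
bBR [ 0.4545 -0.1009]
bBL [0.5178 0.3148]
m1 [0.6443 0.0867]
m2 [0.483  0.1117]
t1 [0.6263 0.1896]
t2 [0.5345 0.2053]
hf [0.5539 0.0344]
hb [ 0.5414 -0.075 ]
rub [0.5567 0.0875]
tTL [ 0.5171 -0.2247]
tTR [ 0.531  -0.4695]
tBR [ 0.3743 -0.4821]
tBL [ 0.3565 -0.2355]
300 190 [ 0.552  -0.0335  0.0618] 1.5116705
405 230 [ 0.4454 -0.3533  0.0076] 1.5486338
222 190 [0.5514 0.1966 0.0505] 1.5201789
320 215 [ 0.4856 -0.096   0.0205] 1.5406089
345 225 [ 0.4601 -0.1742 -0.0037] 1.5604762
```

```bash
cat >> h.py <<'E'
from scipy.spatial.transform import Rotation as Ro
def plan(pos,yaw,s=None):
    s=s or robot.sense(); R=np.array(s['orientation']); a=np.radians(yaw)
    x=np.array([np.cos(a),np.sin(a),0]); z=np.array([0,0,-1.]); T=np.c_[x,np.cross(z,x),z]
    sh=R.T@(np.array(pos)-s['tcp_pos'])*1000; rv=Ro.from_matrix(R.T@T).as_rotvec(degrees=True)
    print('shift',sh.round(1),'turn',rv.round(2))
E
python3 -c "
from h import *
plan([.55,.003,.22],-96.5)"
```

```text
shift [506.2 409.   11.2] turn [ 0.09 -0.08 73.75]
```

>>> move_arm([
  [[40,32,0],[0,0,6]],
  [[85,69,0],[0,0,14]],
  [[130,105,0],[0,0,22]],
  [[175,141,0],[0,0,30]],
  [[220,178,0],[0,0,38]],
  [[265,214,0],[0,0,46]],
  [[310,250,0],[0,0,54]],
  [[350,283,0],[0,0,60]],
], fingers=50)

```text
t: 1.1
tcp_pos: [0.4553, 0.1782, 0.2312]
orientation: [[0.123, -0.992, -0.0], [-0.992, -0.123, -0.0], [0.0, 0.0, -1.0]]
ft_force: [-0.0, 0.9, 0.3]
finger_gap: 0.581
gripper_force: 0.0
```

```bash
python3 -c "
from h import *
print(robot.sense()['tcp_pos'])
plan([.55,.003,.22],-96.5)"
```

```text
[0.45534384 0.17821959 0.23115037]
shift [185.5 -72.5  11.1] turn [ 2.000e-02 -1.000e-02  1.354e+01]
```

>>> move_arm([
  [[46,-18,3],[0,0,4]],
  [[92,-36,6],[0,0,8]],
  [[138,-54,9],[0,0,12]],
  [[185,-72,11],[0,0,13.5]],
  [[185,-72,11],[0,0,13.5]],
])

```text
t: 1.72
tcp_pos: [0.5503, 0.003, 0.2191]
orientation: [[-0.114, -0.994, -0.002], [-0.994, 0.114, -0.001], [0.001, 0.002, -1.0]]
ft_force: [0.5, 0.3, 0.3]
finger_gap: 0.585
gripper_force: 0.0
```

```bash
python3 - <<'E'
from h import *
s,p,d=snap('wrist','w1.png'); np.save('w1d.npy',d); import pickle; pickle.dump(s,open('w1.pkl','wb'))
print(s['tcp_pos'],s['orientation'])
E
```

```text
[0.55027101 0.00303548 0.21912312] [[-1.13554829e-01 -9.93529831e-01 -1.94300581e-03]
 [-9.93531386e-01  1.13556203e-01 -6.11777425e-04]
 [ 8.28459484e-04  1.86096697e-03 -9.99997925e-01]]
```

View pics/w1.png

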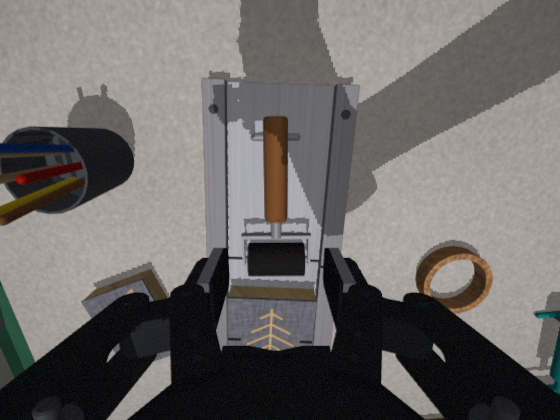

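```bash
python3 - <<'E'
from h import *; import pickle
s=pickle.load(open('w1.pkl','rb'));d=np.load('w1d.npy')
f=world('wrist',s,d,276,221,z=.055);b=world('wrist',s,d,275.5,117,z=.06)
print(f,b,np.hypot(*(f-b)[:2]),np.degrees(np.arctan2(*(f-b)[[1,0]])))
u=(f-b)/np.hypot(*(f-b)[:2]); print('grip',f-.032*u, b+.08*u)
for q in [(276,170),(276,258),(270,200),(282,200)]: print(world('wrist',s,d,*q))
g=f-.032*u; plan([g[0],g[1],.03],np.degrees(np.arctan2(*(f-b)[[1,0]]))-180)
E
```

```text
[0.55446561 0.03688275 0.055     ] [ 0.54254348 -0.07264124  0.06      ] 0.11017096913282365 83.7875814095203
grip [0.55100274 0.00507067 0.05645229] [0.55120067 0.00688896 0.05636928]
[ 0.54792936 -0.02083638  0.0624237 ]
[0.55942225 0.08053554 0.05746102]
[0.55788779 0.01041997 0.06154675]
[0.54523395 0.01220916 0.06027685]
shift [ -1.   -1.5 189.3] turn [ 0.11 -0.03 -0.2 ]
```

>>> move_arm([
  [[-2,0,50],[0,0,0]],
  [[-2,-1,100],[0,0,0]],
  [[-2,-1,140],[0,0,0]],
  [[-2,-1,170],[0,0,0]],
  [[-2,-1,189],[0,0,0]],
  [[-2,-1,189],[0,0,0]],
])

```text
t: 2.52
tcp_pos: [0.5495, 0.0083, 0.03]
orientation: [[-0.107, -0.994, -0.004], [-0.994, 0.107, -0.001], [0.001, 0.004, -1.0]]
ft_force: [-0.0, -0.4, -0.3]
finger_gap: 0.586
gripper_force: 0.0
```

>>> move_arm([
  [[0,0,0],[0,0,0]],
  [[0,0,0],[0,0,0]],
  [[0,0,0],[0,0,0]],
  [[0,0,0],[0,0,0]],
  [[0,0,0],[0,0,0]],
  [[0,0,0],[0,0,0]],
], fingers=0, newtons=40)

```text
t: 3.28
tcp_pos: [0.5518, 0.0082, 0.0326]
orientation: [[-0.108, -0.994, 0.002], [-0.994, 0.108, 0.001], [-0.001, -0.002, -1.0]]
ft_force: [-1.4, 3.3, 6.8]
finger_gap: 0.293
gripper_force: 40.0
```

>>> move_arm([
  [[0,0,-10],[0,0,0]],
  [[0,0,-40],[0,0,0]],
  [[0,0,-80],[0,0,0]],
  [[0,0,-110],[0,0,0]],
  [[0,0,-120],[0,0,0]],
  [[0,0,-120],[0,0,0]],
])

```text
t: 4.03
tcp_pos: [0.5504, 0.0074, 0.1509]
orientation: [[-0.109, -0.994, -0.001], [-0.994, 0.109, 0.0], [-0.0, 0.001, -1.0]]
ft_force: [-0.5, 0.1, -3.2]
finger_gap: 0.291
gripper_force: 39.8
```

```bash
python3 - <<'E'
from h import *
s,p,d=snap('wrist','w2.png')
print(s['finger_gap'],s['gripper_force'],s['ft_force'],s['tcp_pos'])
plan([.446,-.366,.12],-86)
E
```

```text
0.29111074618200905 39.77127134799957 [-0.5000845   0.1208672  -3.23844885] [0.55038547 0.00744407 0.15092658]
shift [382.5  62.4  30.3] turn [ 1.500e-01 -1.000e-02 -1.028e+01]
```

View pics/w2.png

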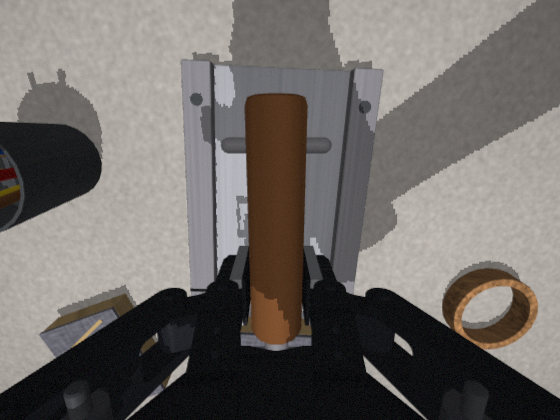

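The roller is held, its handle running from (276,95) to (276,340). Next I carry it to the tray.

>>> move_arm([
  [[30,5,0],[0,0,-1]],
  [[80,13,0],[0,0,-3]],
  [[135,22,0],[0,0,-5]],
  [[190,31,0],[0,0,-6]],
  [[245,40,0],[0,0,-7]],
  [[300,49,0],[0,0,-8]],
  [[350,57,10],[0,0,-9]],
  [[375,61,20],[0,0,-10]],
])

```text
t: 5.08
tcp_pos: [0.4476, -0.3603, 0.1288]
orientation: [[0.063, -0.998, -0.004], [-0.998, -0.063, 0.002], [-0.002, 0.003, -1.0]]
ft_force: [0.3, 0.1, -3.9]
finger_gap: 0.288
gripper_force: 39.8
```

>>> move_arm([
  [[8,0,10],[0,0,0]],
  [[8,0,10],[0,0,0]],
])

```text
t: 5.32
tcp_pos: [0.449, -0.366, 0.1189]
orientation: [[0.065, -0.998, -0.004], [-0.998, -0.065, 0.002], [-0.003, 0.004, -1.0]]
ft_force: [-0.3, 0.7, -2.4]
finger_gap: 0.289
gripper_force: 39.7
```

```bash
python3 - <<'E'
from h import *
s,p,d=snap('wrist','w3.png')
print(s['finger_gap'],s['ft_force'],s['tcp_pos'])
for v in (110,140,180,220,250): print(world('wrist',s,d,276,v))
s2,p,d=snap('top','top2.png')
a=cv2.imread('pics/top2.png')[180:290,340:480]; b=cv2.imread('pics/w3.png')
cv2.imwrite('pics/c3.png',np.hstack([cv2.resize(a,None,fx=3.2,fy=3.2,interpolation=cv2.INTER_CUBIC),cv2.resize(b,None,fx=.6,fy=.8)[:352,:]+0 if 0 else cv2.resize(b,(340,352))]))
plan([.446,-.366,.019],-86)
E
```

```text
0.28868179642201713 [-0.28230549  0.73306716 -2.38404853] [ 0.44904325 -0.36599132  0.11893279]
[ 0.45468652 -0.4428003   0.1488931 ]
[ 0.45398298 -0.43210853  0.14810818]
[ 0.45300204 -0.41707303  0.14935635]
[ 0.45193241 -0.40074394  0.14951309]
[ 0.45102048 -0.38690453  0.14814123]
shift [1.000e-01 4.200e+00 1.018e+02] turn [ 0.06  0.04 -0.18]
```

View pics/c3.png

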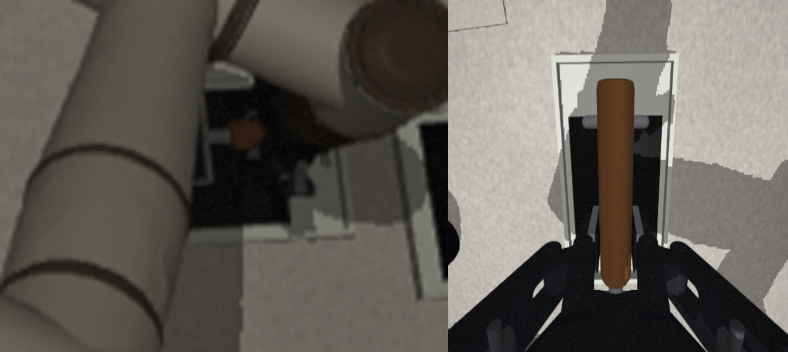

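>>> move_arm([
  [[0,2,25],[0,0,0]],
  [[0,3,50],[0,0,0]],
  [[0,3,70],[0,0,0]],
  [[0,3,82],[0,0,0]],
  [[0,3,90],[0,0,0]],
  [[0,3,95],[0,0,0]],
  [[0,3,95],[0,0,0]],
])

```text
t: 6.3
tcp_pos: [0.4473, -0.3667, 0.0264]
orientation: [[0.066, -0.998, 0.0], [-0.998, -0.066, -0.0], [0.0, -0.0, -1.0]]
ft_force: [-0.1, -0.2, -2.9]
finger_gap: 0.288
gripper_force: 39.8
```

>>> move_arm([
  [[0,0,1],[0,0,0]],
  [[0,0,2],[0,0,0]],
  [[0,0,3],[0,0,0]],
  [[0,0,4],[0,0,0]],
  [[0,0,4],[0,0,0]],
])

```text
t: 6.92
tcp_pos: [0.4471, -0.3667, 0.0222]
orientation: [[0.066, -0.998, -0.0], [-0.998, -0.066, 0.0], [-0.0, 0.0, -1.0]]
ft_force: [0.1, -0.3, -3.0]
finger_gap: 0.289
gripper_force: 39.8
```

>>> move_arm([
  [[0,0,1],[0,0,0]],
  [[0,0,2],[0,0,0]],
  [[0,0,3],[0,0,0]],
  [[0,0,3],[0,0,0]],
])

```text
t: 7.42
tcp_pos: [0.4471, -0.3667, 0.0192]
orientation: [[0.066, -0.998, -0.0], [-0.998, -0.066, 0.0], [-0.0, 0.0, -1.0]]
ft_force: [1.2, 0.6, -3.4]
finger_gap: 0.289
gripper_force: 39.8
```

>>> move_arm([
  [[0,0,0.5],[0,0,0]],
  [[0,0,1],[0,0,0]],
  [[0,0,1],[0,0,0]],
])

```text
t: 7.8
tcp_pos: [0.4472, -0.3668, 0.0187]
orientation: [[0.066, -0.998, 0.0], [-0.998, -0.066, -0.0], [0.0, -0.0, -1.0]]
ft_force: [-0.4, 0.2, 0.7]
finger_gap: 0.289
gripper_force: 40.1
```

The wrist load has gone, so the roller is standing on the floor. I release it.

>>> move_arm([
  [[0,0,0],[0,0,0]],
  [[0,0,0],[0,0,0]],
  [[0,0,0],[0,0,0]],
  [[0,0,0],[0,0,0]],
], fingers=55)

```text
t: 8.3
tcp_pos: [0.4472, -0.3668, 0.0184]
orientation: [[0.066, -0.998, 0.0], [-0.998, -0.066, -0.0], [0.0, -0.0, -1.0]]
ft_force: [-0.2, 0.5, -0.4]
finger_gap: 0.642
gripper_force: 0.0
```

>>> move_arm([
  [[0,0,-15],[0,0,0]],
  [[0,0,-50],[0,0,0]],
  [[0,0,-100],[0,0,0]],
  [[0,0,-150],[0,0,0]],
  [[0,0,-190],[0,0,0]],
  [[0,0,-200],[0,0,0]],
  [[0,0,-200],[0,0,0]],
])

```text
t: 9.18
tcp_pos: [0.4471, -0.3666, 0.2193]
orientation: [[0.066, -0.998, 0.002], [-0.998, -0.066, -0.0], [0.001, -0.002, -1.0]]
ft_force: [1.0, 0.1, -0.2]
finger_gap: 0.645
gripper_force: 0.0
```

```bash
python3 - <<'E'
from h import *
s,p,d=snap('wrist','w4.png')
print(s['finger_gap'],s['ft_force'],s['tcp_pos'])
# handle mask (brown)
P=p.astype(int); m=((P[...,0]>P[...,2]+35)&(d>0)); m[320:]=0
n,l,st,c=cv2.connectedComponentsWithStats(m.astype(np.uint8)); i=1+np.argmax(st[1:,4]); print(st[i],c[i])
for v in np.linspace(st[i,1]+4,st[i,1]+st[i,3]-5,5).astype(int):
    print(v,world('wrist',s,d,np.where(l[v]==i)[0].mean(),v))
E
```

```text
0.6452438149221722 [ 1.01408808  0.06957112 -0.17060788] [ 0.44712219 -0.36663401  0.21929701]
[ 265  111   23  103 2073] [275.80849011 160.21418234]
115 [ 0.45266646 -0.44469999  0.04871633]
138 [ 0.4516581  -0.42185048  0.04888822]
162 [ 0.45106705 -0.39688896  0.04892715]
185 [ 0.44837491 -0.37147951  0.04661555]
209 [ 0.44650836 -0.34436936  0.0479253 ]
```

Handle top is 43 mm above the tray floor along its length, so the roller stands level. Now the block: I'll check mannequin clearance and plan to move to the left end.

```bash
python3 - <<'E'
from h import *
d=np.load('topd.npy'); P=np.array([world('top',None,d,u,v) for u in range(90,215) for v in range(90,215) if d[v,u]>0])
m=(P[:,2]>.06)&(P[:,1]>.3)
Q=P[m]; print(Q.min(0),Q.max(0)); print('y min mannequin',Q[(Q[:,0]>.5)][:,1].min(), 'near x', Q[np.argsort(Q[:,1])[:5]])
mk=np.array([.5637,.099]);y=np.array([.158,.9875])
for a in (.2,.19): print(mk+a*y)
plan([*(mk+.2*y),.22],-99.1)
E
```

```text
Traceback (most recent call last):
  File "h.py", line 8, in world
    c=robot.calibration(n); f=210/np.tan(np.radians(c['vertical_fov'])/2)
ValueError: time passes only in moves, steps and waits
```

```bash
sed -i 's/c=robot.calibration(n);/c=C.setdefault(n,None) or C.__setitem__(n,robot.calibration(n)) or C[n];/; s/^def snap/C={}\ndef snap/' h.py; python3 - <<'E'
from h import *
d=np.load('topd.npy'); P=np.array([world('top',None,d,u,v) for u in range(90,215) for v in range(90,215) if d[v,u]>0])
m=(P[:,2]>.06)&(P[:,1]>.3)
Q=P[m]; print(Q.min(0),Q.max(0)); print('y min mannequin',Q[(Q[:,0]>.5)][:,1].min(), 'near x', Q[np.argsort(Q[:,1])[:5]])
mk=np.array([.5637,.099]);y=np.array([.158,.9875])
for a in (.2,.19): print(mk+a*y)
plan([*(mk+.2*y),.22],-99.1)
E
```

```text
[0.55318596 0.39476248 0.06010369] [0.78671688 0.59850603 0.2169185 ]
y min mannequin 0.39476247746304394 near x [[0.58354118 0.39476248 0.15724082]
 [0.57020255 0.39502055 0.16462432]
 [0.58665039 0.39516278 0.15628131]
 [0.59801116 0.39534085 0.14633791]
 [0.57396505 0.39607216 0.16105375]]
[0.5953 0.2965]
[0.59372  0.286625]
shift [-651.6 -191.7   -1.6] turn [ 0.03  0.05 12.85]
```

>>> move_arm([
  [[-30,-9,0],[0,0,1]],
  [[-80,-24,0],[0,0,2]],
  [[-135,-40,0],[0,0,3]],
  [[-190,-56,0],[0,0,5]],
  [[-245,-73,0],[0,0,7]],
  [[-300,-89,0],[0,0,9]],
  [[-355,-105,0],[0,0,11]],
  [[-410,-122,0],[0,0,12]],
], fingers=0, newtons=40)

```text
t: 10.22
tcp_pos: [0.5412, 0.0521, 0.2165]
orientation: [[-0.144, -0.99, -0.003], [-0.99, 0.144, -0.001], [0.002, 0.003, -1.0]]
ft_force: [0.7, -0.6, -0.4]
finger_gap: 0.003
gripper_force: 0.0
```

```bash
python3 -c "
from h import *
plan([.5935,.2865,.22],-99.1)"
```

```text
shift [-239.5  -18.1   -3.9] turn [ 0.19 -0.1   0.83]
```

>>> move_arm([
  [[-55,-4,-1],[0,0,1]],
  [[-110,-8,-2],[0,0,1]],
  [[-165,-12,-3],[0,0,1]],
  [[-210,-16,-4],[0,0,1]],
  [[-235,-18,-4],[0,0,1]],
  [[-235,-18,-4],[0,0,1]],
  [[-235,-18,-4],[0,0,1]],
])

```text
t: 11.1
tcp_pos: [0.5928, 0.2796, 0.2208]
orientation: [[-0.161, -0.987, -0.003], [-0.987, 0.161, -0.002], [0.002, 0.002, -1.0]]
ft_force: [-0.5, -0.6, 0.7]
finger_gap: 0.003
gripper_force: 0.0
```

```bash
python3 - <<'E'
from h import *; import pickle
s,p,d=snap('wrist','w5.png'); np.save('w5d.npy',d); pickle.dump(s,open('w5.pkl','wb'))
print(s['tcp_pos'])
a=cv2.imread('pics/w5.png')[0:300,150:410]; cv2.imwrite('pics/c5.png',cv2.convertScaleAbs(cv2.resize(a,None,fx=2,fy=2,interpolation=cv2.INTER_CUBIC),alpha=1.4,beta=15))
E
```

```text
[0.5927729  0.2795631  0.22080213]
```

View pics/c5.png

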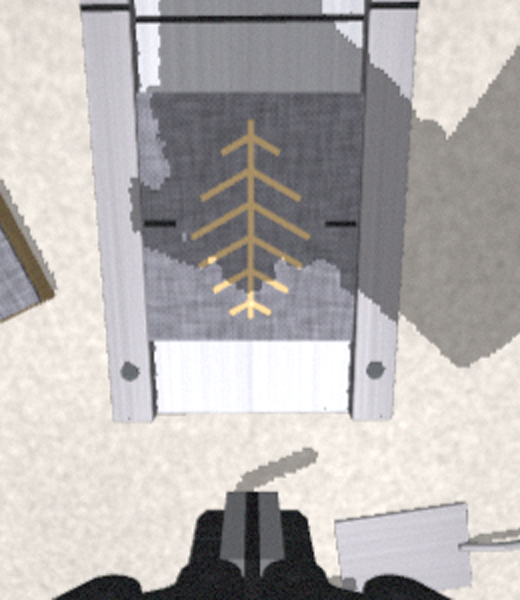

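The crop shows the mark on the floor from (137,18) to (363,18) and on the rails at (90,9) and (415,6). The block's ticks are at (160,223) and (341,223), and its left end is at y=340.

```bash
python3 - <<'E'
from h import *; import pickle
s=pickle.load(open('w5.pkl','rb'))
W=lambda u,v,z: world('wrist',s,None,150+u/2,v/2,z=z)[:2]
f1,f2=W(137,18,.02),W(363,18,.02); r1,r2=W(90,9,.036),W(415,6,.036); t1,t2=W(160,223,.05),W(341,223,.05)
print(f1,f2,(f1+f2)/2,(r1+r2)/2,(t1+t2)/2, W(250,340,.05),W(250,93,.05))
for a,b in((f1,f2),(r1,r2),(t1,t2)): print(np.degrees(np.arctan2(*(a-b)[::-1])))
# rail bolts/ends direction
a,b=W(130,371,.036),W(375,370,.036); print('bolts',a,b,(a+b)/2); 
m=(f1+f2)/2; e=(a+b)/2-m; ang=np.degrees(np.arctan2(e[1],e[0])); print('bed y dir',ang,np.hypot(*e))
c=(t1+t2)/2-m; y=e/np.hypot(*e); print('block along',c@y,'across',c@np.array([y[1],-y[0]]))
print('fingertip', s['tcp_pos'])
g=m+.178*y; print('target start',g, 'mark',m); plan([*g,.045],ang-180)
E
```

```text
[0.62173993 0.09062507] [0.50806639 0.10904589] [0.56490316 0.09983548] [0.56383729 0.10067831] [0.58073504 0.19872326] [0.59062755 0.25777461] [0.5714414  0.14009693]
-9.204775975938599
-8.746712440417829
-9.221383795228954
bolts [0.66148287 0.26659797] [0.52336142 0.28846632] [0.59242215 0.27753214]
bed y dir 81.19682284699982 0.17981490451150448
block along 0.10014579641150678 across 0.0005115343095126006
fingertip [0.5927729  0.2795631  0.22080213]
target start [0.59214439 0.27573862] mark [0.56490316 0.09983548]
shift [ 3.300e+00 -1.000e-01  1.764e+02] turn [ 0.09 -0.09 -0.48]
```

>>> move_arm([
  [[0,0,50],[0,0,-0.4]],
  [[0,0,100],[0,0,-0.4]],
  [[0,0,145],[0,0,-0.4]],
  [[0,0,175],[0,0,-0.4]],
  [[0,0,188],[0,0,-0.4]],
  [[0,0,188],[0,0,-0.4]],
])

```text
t: 11.9
tcp_pos: [0.5934, 0.2797, 0.0342]
orientation: [[-0.154, -0.988, -0.001], [-0.988, 0.154, -0.001], [0.001, 0.0, -1.0]]
ft_force: [1.0, -0.4, 0.5]
finger_gap: 0.002
gripper_force: 0.0
```

>>> move_arm([
  [[3,0,0],[0,0,0]],
  [[6,0,0],[0,0,0]],
  [[9,0,0],[0,0,0]],
  [[12,0,0],[0,0,0]],
  [[15,0,0],[0,0,0]],
  [[18,0,0],[0,0,0]],
  [[21,0,0],[0,0,0]],
])

```text
t: 12.78
tcp_pos: [0.5908, 0.2603, 0.0349]
orientation: [[-0.153, -0.988, 0.002], [-0.988, 0.153, 0.001], [-0.001, -0.002, -1.0]]
ft_force: [0.4, 3.6, 2.0]
finger_gap: 0.004
gripper_force: 1.6
```

>>> move_arm([
  [[-8,0,0],[0,0,0]],
  [[-4,0,0],[0,0,0]],
  [[0,0,0],[0,0,0]],
  [[5,0,0],[0,0,0]],
  [[10,0,0],[0,0,0]],
  [[15,0,0],[0,0,0]],
  [[20,0,0],[0,0,0]],
  [[25,0,0],[0,0,0]],
])

```text
t: 13.78
tcp_pos: [0.5863, 0.2346, 0.0343]
orientation: [[-0.154, -0.988, 0.0], [-0.988, 0.154, 0.0], [-0.0, -0.0, -1.0]]
ft_force: [-0.0, 1.0, -1.6]
finger_gap: 0.002
gripper_force: 0.8
```

>>> move_arm([
  [[-8,0,0],[0,0,0]],
  [[-4,0,0],[0,0,0]],
  [[0,0,0],[0,0,0]],
  [[5,0,0],[0,0,0]],
  [[10,0,0],[0,0,0]],
  [[15,0,0],[0,0,0]],
  [[20,0,0],[0,0,0]],
  [[25,0,0],[0,0,0]],
])

```text
t: 14.78
tcp_pos: [0.5825, 0.2099, 0.0343]
orientation: [[-0.154, -0.988, -0.0], [-0.988, 0.154, 0.0], [0.0, 0.0, -1.0]]
ft_force: [0.3, 1.5, -1.2]
finger_gap: 0.002
gripper_force: 0.8
```

>>> move_arm([
  [[-8,0,0],[0,0,0]],
  [[-4,0,0],[0,0,0]],
  [[0,0,0],[0,0,0]],
  [[5,0,0],[0,0,0]],
  [[10,0,0],[0,0,0]],
  [[15,0,0],[0,0,0]],
  [[20,0,0],[0,0,0]],
  [[20,0,0],[0,0,0]],
])

```text
t: 15.78
tcp_pos: [0.5792, 0.1897, 0.0344]
orientation: [[-0.154, -0.988, -0.001], [-0.988, 0.154, -0.001], [0.001, 0.001, -1.0]]
ft_force: [0.0, -0.3, 0.3]
finger_gap: 0.005
gripper_force: 0.0
```

>>> move_arm([
  [[-10,0,0],[0,0,0]],
  [[-35,0,0],[0,0,0]],
  [[-50,0,-50],[0,0,0]],
  [[-70,0,-110],[0,0,0]],
  [[-80,0,-160],[0,0,0]],
  [[-80,0,-170],[0,0,0]],
  [[-80,0,-170],[0,0,0]],
])

```text
t: 16.65
tcp_pos: [0.5916, 0.2709, 0.2047]
orientation: [[-0.153, -0.988, 0.001], [-0.988, 0.153, 0.001], [-0.001, -0.001, -1.0]]
ft_force: [-0.9, 0.3, -0.2]
finger_gap: 0.002
gripper_force: 0.0
```

```bash
python3 - <<'E'
from h import *; import pickle
s,p,d=snap('wrist','w6.png'); np.save('w6d.npy',d); pickle.dump(s,open('w6.pkl','wb'))
print(s['tcp_pos'])
a=cv2.imread('pics/w6.png')[0:250,170:390]; cv2.imwrite('pics/c6.png',cv2.convertScaleAbs(cv2.resize(a,None,fx=2.4,fy=2.4,interpolation=cv2.INTER_CUBIC),alpha=1.4,beta=15))
E
```

```text
[0.59158229 0.2708866  0.20465335]
```

View pics/c6.png

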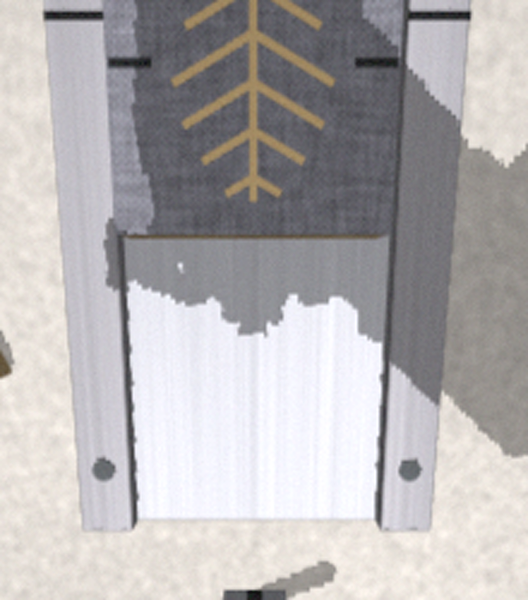

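In the crop the mark meets the rails at y=15 (x=75 and 440), the ticks are at y=62 (x=130 and 377), and the block's left edge is at y=236.

```bash
cat >> h.py <<'E'
Y=np.array([.1548,.9879]); X=np.array([.9879,-.1548])
def meas(s,px,marks,ticks,bl=None):
    W=lambda q,z: world('wrist',s,None,*px(*q),z=z)[:2]
    m=np.mean([W(q,.036) for q in marks],0); t=np.mean([W(q,.05) for q in ticks],0)
    print('mark',m.round(4),'block rel mark: along %.1f across %.1f mm'%((t-m)@Y*1e3,(t-m)@X*1e3))
    return m,t
E
python3 - <<'E'
from h import *; import pickle
s=pickle.load(open('w6.pkl','rb'))
px=lambda u,v:(170+u/2.4,v/2.4)
m,t=meas(s,px,[(75,15),(440,15)],[(130,62),(377,62)])
e=world('wrist',s,None,*px(255,236),z=.05)[:2]; print('edge rel tick',(e-t)@Y)
print('tcp contact offset', (np.array([.5792,.1897])-t)@Y)
plan([*(t+.085*Y),.034],-98.9)
E
```

```text
mark [0.5649 0.0998] block rel mark: along 19.6 across 1.4 mm
edge rel tick 0.060813896821030215
tcp contact offset 0.0713687850683954
shift [ 67.5  -2.2 169.2] turn [ 0.1  -0.05  0.09]
```

>>> move_arm([
  [[30,-1,50],[0,0,0]],
  [[55,-2,105],[0,0,0]],
  [[70,-2,145],[0,0,0]],
  [[70,-2,165],[0,0,0]],
  [[70,-2,170],[0,0,0]],
  [[70,-2,170],[0,0,0]],
])

```text
t: 17.45
tcp_pos: [0.5827, 0.2, 0.0336]
orientation: [[-0.153, -0.988, -0.001], [-0.988, 0.153, -0.001], [0.001, 0.001, -1.0]]
ft_force: [-0.4, 0.0, -0.0]
finger_gap: -0.001
gripper_force: 0.0
```

>>> move_arm([
  [[4,0,0],[0,0,0]],
  [[8,0,0],[0,0,0]],
  [[12,0,0],[0,0,0]],
  [[16,0,0],[0,0,0]],
  [[20,0,0],[0,0,0]],
  [[24,0,0],[0,0,0]],
  [[24,0,0],[0,0,0]],
])

```text
t: 18.32
tcp_pos: [0.5797, 0.1763, 0.0346]
orientation: [[-0.154, -0.988, 0.001], [-0.988, 0.154, 0.0], [-0.001, -0.001, -1.0]]
ft_force: [1.3, 2.1, 0.9]
finger_gap: 0.001
gripper_force: 1.2
```

```bash
python3 - <<'E'
from h import *
s=robot.sense(); print(s['tcp_pos'],(s['tcp_pos'][:2]-np.array([.5649,.0998]))@Y)
E
```

```text
[0.5796515  0.17631566 0.03464664] 0.07787335546220418
```

>>> move_arm([
  [[-8,0,0],[0,0,0]],
  [[-4,0,0],[0,0,0]],
  [[0,0,0],[0,0,0]],
  [[4,0,0],[0,0,0]],
  [[8,0,0],[0,0,0]],
  [[12,0,0],[0,0,0]],
  [[17,0,0],[0,0,0]],
  [[17,0,0],[0,0,0]],
])

```text
t: 19.32
tcp_pos: [0.5764, 0.1588, 0.0344]
orientation: [[-0.154, -0.988, -0.001], [-0.988, 0.154, -0.001], [0.001, 0.0, -1.0]]
ft_force: [0.3, 1.1, -1.1]
finger_gap: -0.0
gripper_force: 0.0
```

>>> move_arm([
  [[-8,0,0],[0,0,0]],
  [[-35,0,0],[0,0,0]],
  [[-65,0,-45],[0,0,0]],
  [[-90,0,-100],[0,0,0]],
  [[-95,0,-150],[0,0,0]],
  [[-95,0,-180],[0,0,0]],
  [[-95,0,-180],[0,0,0]],
])

```text
t: 20.2
tcp_pos: [0.5926, 0.2561, 0.2179]
orientation: [[-0.152, -0.988, 0.006], [-0.988, 0.152, 0.004], [-0.005, -0.006, -1.0]]
ft_force: [0.1, -0.9, -0.4]
finger_gap: 0.0
gripper_force: 0.0
```

```bash
python3 - <<'E'
from h import *; import pickle
s,p,d=snap('wrist','w7.png'); pickle.dump(s,open('w7.pkl','wb'))
print(s['tcp_pos'])
# predicted pixel rows: profile along block-rim tick columns and rail columns
g=cv2.cvtColor(p,cv2.COLOR_RGB2GRAY).astype(float)
for u in (195,205,355,365): print(u,g[0:60,u].astype(int))
E
```

```text
[0.5925638  0.25605034 0.21792565]
195 [135 137 140 140 143 144 144 147 147 148 154 151 148 148 143 140 137 141
 142 143 145 145 145 146 143 144 142 141 143 143 147 147 147 150 148 154
 153 152 150 145 145 142 146 149 147 147 147 146 147 144 143 142 145 145
 147 147 149 153 155 157]
205 [116 118 120 120 119 120 121 121 119 121 123 122 123 121 122 122 122 123
 122 120 124 121 123 121 122 105  41  17  25  82 123 122 121 122 126 124
 120 119 122 122 122 123 123 123 123 122 124 123 122 123 125 122 123 123
 122 124 120 126 123 123]
355 [124 123 124 123 121 123 124 125 125 122 123 126 125 123 126 126 127 126
 128 124 126 126 127 126 127 105  36  22  24  84 128 131 129 127 130 126
 128 129 127 130 128 129 127 110  72  74  74  72  72  72  73  71  72  72
  70  72  74  69  73  72]
365 [120 120 120 117 118 120 121 120 120 120 113 115 115 110 110 109 110 109
 112 109 110 108 113 117 117 100  54  43  65  98 133 139 142 144 145 144
 142 142 143 142 142 145 145 142 139 142 140 144 146 147 150 149 146 144
 143 141 140 139 144 128]
```

```bash
python3 - <<'E'
from h import *; import pickle
s=pickle.load(open('w7.pkl','rb')); p=cv2.imread('pics/w7.png'); g=cv2.cvtColor(p,cv2.COLOR_BGR2GRAY)
def cen(u,lo,hi):
    w=np.clip(np.median(g[lo:hi,u-2:u+3])-g[lo:hi,u-2:u+3].mean(1)-15,0,None); return (w*np.arange(lo,hi)).sum()/max(w.sum(),1e-6), w.max()
for u in range(222,345,6): print(u,[round(float(x),1) for x in cen(u,2,60)], end='; ')
v1,v2=cen(205,15,40)[0],cen(355,15,40)[0]
m=np.mean([world('wrist',s,None,u,v,z=.036)[:2] for u,v in((205,v1),(355,v2))],0); print(m)
E
```

```text
222 [8.8, 49.4]; 228 [8.9, 55.6]; 234 [8.8, 30.8]; 240 [0.0, 0.0]; 246 [0.0, 0.0]; 252 [0.0, 0.0]; 258 [0.0, 0.0]; 264 [0.0, 0.0]; 270 [0.0, 0.0]; 276 [0.0, 0.0]; 282 [0.0, 0.0]; 288 [0.0, 0.0]; 294 [0.0, 0.0]; 300 [0.0, 0.0]; 306 [0.0, 0.0]; 312 [0.0, 0.0]; 318 [0.0, 0.0]; 324 [8.9, 30.2]; 330 [9.0, 18.8]; 336 [8.6, 7.8]; 342 [27.2, 36.6]; [0.56652617 0.0993416 ]
```

```bash
python3 - <<'E'
from h import *; import pickle
s=pickle.load(open('w7.pkl','rb'))
m,t=meas(s,lambda u,v:(u,v),[(205,27.2),(355,27.3)],[(228,8.9),(326,8.9)])
t=np.array([.5649,.0998])+Y*(t-m).dot(Y); print(t)
plan([*(t-.085*Y),.22],-98.9)
E
```

```text
mark [0.5665 0.0994] block rel mark: along -11.2 across 2.9 mm
[0.56317244 0.08877509]
shift [253.8   2.8  -5.1] turn [-0.1   0.12  0.13]
```

>>> move_arm([
  [[40,0,0],[0,0,0]],
  [[95,1,0],[0,0,0]],
  [[150,2,0],[0,0,0]],
  [[205,3,0],[0,0,0]],
  [[245,3,0],[0,0,0]],
  [[257,3,10],[0,0,0]],
  [[257,3,10],[0,0,0]],
])

```text
t: 21.12
tcp_pos: [0.5479, -0.0002, 0.2023]
orientation: [[-0.155, -0.988, -0.004], [-0.988, 0.155, -0.001], [0.001, 0.004, -1.0]]
ft_force: [0.3, -0.0, 0.5]
finger_gap: -0.001
gripper_force: 0.0
```

```bash
python3 - <<'E'
from h import *
plan([*(np.array([.5649,.0998])-.098*Y),.034],-98.9)
E
```

```text
shift [ -3.6  -2.  168.3] turn [ 0.22 -0.07  0.  ]
```

>>> move_arm([
  [[-3,-2,50],[0,0,0]],
  [[-3,-2,100],[0,0,0]],
  [[-3,-2,140],[0,0,0]],
  [[-3,-2,162],[0,0,0]],
  [[-3,-2,168],[0,0,0]],
  [[-3,-2,168],[0,0,0]],
])

```text
t: 21.88
tcp_pos: [0.5517, 0.0035, 0.0362]
orientation: [[-0.152, -0.988, -0.0], [-0.988, 0.152, -0.0], [0.0, 0.0, -1.0]]
ft_force: [-0.6, -0.0, -0.2]
finger_gap: -0.002
gripper_force: 0.0
```

>>> move_arm([
  [[-5,0,0],[0,0,0]],
  [[-10,0,0],[0,0,0]],
  [[-14,0,0],[0,0,0]],
  [[-17,0,0],[0,0,0]],
  [[-20,0,0],[0,0,0]],
  [[-22,0,0],[0,0,0]],
  [[-22,0,0],[0,0,0]],
])

```text
t: 22.75
tcp_pos: [0.5546, 0.0243, 0.0363]
orientation: [[-0.154, -0.988, -0.0], [-0.988, 0.154, -0.0], [0.0, 0.0, -1.0]]
ft_force: [0.1, -3.2, 2.9]
finger_gap: -0.0
gripper_force: 1.4
```

```bash
python3 - <<'E'
from h import *
s=robot.sense(); print((s['tcp_pos'][:2]-np.array([.5649,.0998]))@Y)
E
```

```text
-0.07622948901614165
```

>>> move_arm([
  [[10,0,0],[0,0,0]],
  [[35,0,0],[0,0,0]],
  [[35,0,-40],[0,0,0]],
  [[35,0,-95],[0,0,0]],
  [[35,0,-150],[0,0,0]],
  [[35,0,-180],[0,0,0]],
  [[35,0,-185],[0,0,0]],
  [[35,0,-185],[0,0,0]],
])

```text
t: 23.75
tcp_pos: [0.5487, -0.0102, 0.2204]
orientation: [[-0.154, -0.988, -0.001], [-0.988, 0.154, 0.001], [-0.0, 0.001, -1.0]]
ft_force: [0.1, 0.3, 0.3]
finger_gap: 0.001
gripper_force: 0.0
```

```bash
python3 - <<'E'
from h import *; import pickle
s,p,d=snap('wrist','w8.png'); pickle.dump(s,open('w8.pkl','wb'))
a=cv2.imread('pics/w8.png')[180:340,170:390]; cv2.imwrite('pics/c8.png',cv2.convertScaleAbs(cv2.resize(a,None,fx=3.5,fy=3.5,interpolation=cv2.INTER_CUBIC),alpha=1.6,beta=15))
E
```

```text
(no output)
```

View pics/c8.png

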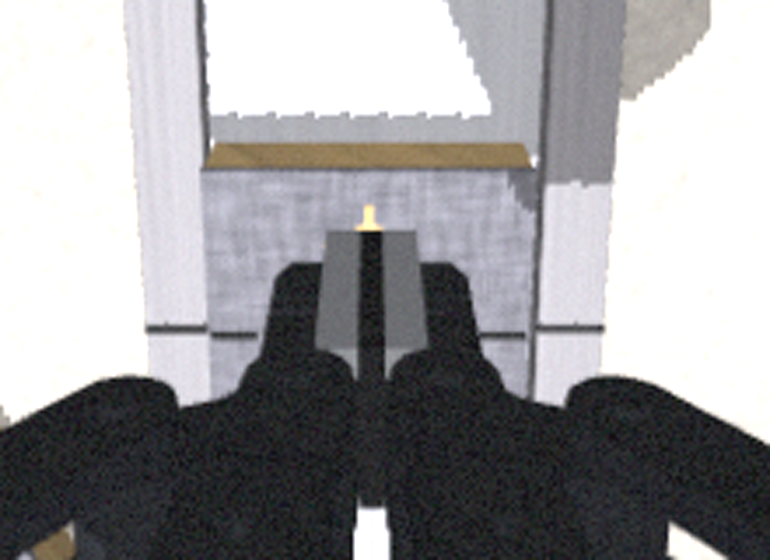

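The mark and ticks are both in view. The mark is on the rails at crop (175,328) and (572,328), and the ticks are at (233,335) and (503,335).

```bash
python3 - <<'E'
from h import *; import pickle
s=pickle.load(open('w8.pkl','rb')); g=cv2.cvtColor(cv2.imread('pics/w8.png'),cv2.COLOR_BGR2GRAY)
def cen(u,lo=267,hi=283):
    c=g[lo:hi,u-2:u+3].mean(1); w=np.clip(np.median(c)-c-12,0,None); return (w*np.arange(lo,hi)).sum()/w.sum()
q=[(u,cen(u)) for u in (218,334)]; k=[(u,cen(u)) for u in (236,313)]; print(q,k)
m,t=meas(s,lambda u,v:(u,v),q,k)
print('tcp rel mark',(s['tcp_pos'][:2]-np.array([.5649,.0998]))@Y)
plan([*(np.array([.5649,.0998])-.084*Y),.035],-98.9)
E
```

```text
[(218, np.float64(273.60973084886126)), (334, np.float64(273.4784172661871))] [(236, np.float64(275.47833333333335)), (313, np.float64(275.45882352941175))]
mark [0.5662 0.0995] block rel mark: along -5.3 across 1.8 mm
tcp rel mark -0.11121243069155555
shift [-27.4   0.2 184.7] turn [ 0.16 -0.02  0.04]
```

>>> move_arm([
  [[-10,0,50],[0,0,0]],
  [[-20,0,100],[0,0,0]],
  [[-25,0,150],[0,0,0]],
  [[-25,0,176],[0,0,0]],
  [[-25,0,184],[0,0,0]],
  [[-25,0,184],[0,0,0]],
])

```text
t: 24.55
tcp_pos: [0.5528, 0.0143, 0.0366]
orientation: [[-0.153, -0.988, -0.002], [-0.988, 0.153, -0.001], [0.001, 0.001, -1.0]]
ft_force: [0.7, -0.1, -0.4]
finger_gap: 0.006
gripper_force: 0.0
```

```bash
python3 - <<'E'
from h import *
s=robot.sense(); print((s['tcp_pos'][:2]-np.array([.5649,.0998]))@Y)
E
```

```text
-0.0863570286892343
```

>>> move_arm([
  [[-4,0,0],[0,0,0]],
  [[-7,0,0],[0,0,0]],
  [[-10,0,0],[0,0,0]],
  [[-12,0,0],[0,0,0]],
  [[-14,0,0],[0,0,0]],
  [[-15.5,0,0],[0,0,0]],
  [[-15.5,0,0],[0,0,0]],
])

```text
t: 25.42
tcp_pos: [0.5554, 0.0298, 0.0373]
orientation: [[-0.154, -0.988, -0.0], [-0.988, 0.154, -0.0], [0.0, 0.0, -1.0]]
ft_force: [-0.5, -3.2, 2.6]
finger_gap: 0.002
gripper_force: 1.5
```

>>> move_arm([
  [[10,0,0],[0,0,0]],
  [[40,0,0],[0,0,0]],
  [[40,0,-40],[0,0,0]],
  [[40,0,-95],[0,0,0]],
  [[40,0,-150],[0,0,0]],
  [[40,0,-180],[0,0,0]],
  [[40,0,-185],[0,0,0]],
  [[40,0,-185],[0,0,0]],
])

```text
t: 26.42
tcp_pos: [0.5488, -0.0097, 0.2214]
orientation: [[-0.154, -0.988, -0.001], [-0.988, 0.154, 0.001], [-0.0, 0.001, -1.0]]
ft_force: [0.1, 0.2, -0.8]
finger_gap: -0.003
gripper_force: 0.0
```

```bash
python3 - <<'E'
from h import *
s,p,d=snap('wrist','w9.png'); g=cv2.cvtColor(p,cv2.COLOR_RGB2GRAY)
for u in (218,236,313,334): print(u,g[262:290,u-2:u+3].mean(1).astype(int))
def cen(u,lo=262,hi=285):
    c=g[lo:hi,u-2:u+3].mean(1); w=np.clip(np.median(c)-c-12,0,None); return (w*np.arange(lo,hi)).sum()/w.sum()
q=[(u,cen(u)) for u in (218,334)]; k=[(u,cen(u)) for u in (236,313)]; print(q,k)
meas(s,lambda u,v:(u,v),q,k)
E
```

```text
218 [130 130 131 131 130 131 130 131 131 115  63  28  83 130 130 130 131 131
 131 129 129 130 130 130 130 129 123  94]
236 [ 95  96  97 101  98  97 100 104 107 110 102 100  99  99  99  84  38  39
  72 102 103 105 103 103 102 103  96  90]
313 [100 102 101 102  97 100 103 102  99  98  96  94  98 100  97  85  53  34
  65 100  97  95  98  82  69  63  57  52]
334 [131 130 129 130 130 130 129 131 130 114  63  42  89 131 130 130 130 129
 130 129 130 129 128 128 130 129 121  91]
[(218, np.float64(272.8565217391304)), (334, np.float64(272.79089790897905))] [(236, np.float64(278.6632124352331)), (313, np.float64(278.87595419847327))]
mark [0.5662 0.0996] block rel mark: along 0.2 across 1.8 mm
```

```bash
python3 -c "
from h import *
print(robot.job_done())"
```

```text
the job is handed in; nothing more can be done
None
```

The job is handed in: the roller stands level and released in the nearer ink tray, and the block was tapped about 11 mm past the mark and back to about 0.2 mm from it, though no pass or fail result came back.

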